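Turn the lamp sample turntable to the brass cup

TASK

On the lamp workshop's sample turntable, push one of the black rim posts (or several, one after another) round with the fingertips until the brass lamp cup stands squarely at the front, in line with the fixed blue pointer; either way round will do. Turn it steadily without flinging it, do not touch or lift any of the four samples, and leave the other things on the bench alone. Finish with the turntable at rest and the hand clear of it.

Things in the scene. Friction and masses are not known exactly. Their poses are not given: they have to be found in the camera images.
- hub (a point): the turntable's upright axis, at the level of the disc's top face (44 mm above the bench). The disc is light grey, 260 mm in diameter and 22 mm thick (22 to 44 mm above the bench); it turns freely either way on a fixed black foot and stays where it is left (a push of about 1 N at a post moves it, and it coasts hardly at all when pushed slowly). A low aluminium cap, 24 mm across and 12 mm high, sits at its centre
- front_mark (a point): fixed point where the wanted sample's axis must come: on the straight line from the turntable's axis to the blue pointer, 60 mm from the axis, at the level of the disc's top face. It does not turn with the disc
- pointer (a point): the fixed blue pointer with a white diamond on top that marks the front, just outside the disc on the robot's side; this point is 152 mm from the axis, at the pointer's top, level with the disc's top face. It stands out to 169 mm from the axis and is 36 mm wide
- rotor (a joint): angle (rad) by which the disc has turned since the start; grows anticlockwise seen from above; 0 at the start; its stops, at 6.28 either way, are never near
- post0 (a point): centre of the top of one of four black push posts that stand upright on the disc's rim, turn with it, and are 90 degrees apart, each midway between two samples. Post: 14 mm across, 56 mm high above the disc, its top 100 mm above the bench, its axis 120 mm from the turntable's axis. A hand that does not turn along with the post may rub and bind on it
- post1 (a point): centre of the top of one of four black push posts that stand upright on the disc's rim, turn with it, and are 90 degrees apart, each midway between two samples. Post: 14 mm across, 56 mm high above the disc, its top 100 mm above the bench, its axis 120 mm from the turntable's axis. A hand that does not turn along with the post may rub and bind on it
- post2 (a point): centre of the top of one of four black push posts that stand upright on the disc's rim, turn with it, and are 90 degrees apart, each midway between two samples. Post: 14 mm across, 56 mm high above the disc, its top 100 mm above the bench, its axis 120 mm from the turntable's axis. A hand that does not turn along with the post may rub and bind on it
- post3 (a point): centre of the top of one of four black push posts that stand upright on the disc's rim, turn with it, and are 90 degrees apart, each midway between two samples. Post: 14 mm across, 56 mm high above the disc, its top 100 mm above the bench, its axis 120 mm from the turntable's axis. A hand that does not turn along with the post may rub and bind on it
- brass_mid (a point): the brass lamp cup, a cylinder 52 mm across that tapers above 30 mm to a 18 mm top, 54 mm high, about 0.12 kg. It stands loose on the disc inside a grey ring 7 mm high, its axis 60 mm from the turntable's axis; this point is on its axis, 26 mm above the disc (70 mm above the bench). The four samples are 90 degrees apart in any order
- opal_mid (a point): white opal glass lamp dome, 52 mm across and 53 mm high. It stands loose on the disc inside a grey ring 7 mm high, its axis 60 mm from the turntable's axis; this point is on its axis, 26 mm above the disc (70 mm above the bench). The four samples are 90 degrees apart in any order
- red_mid (a point): small red cone shade, 52 mm across and 50 mm high. It stands loose on the disc inside a grey ring 7 mm high, its axis 60 mm from the turntable's axis; this point is on its axis, 26 mm above the disc (70 mm above the bench). The four samples are 90 degrees apart in any order
- black_mid (a point): black lampholder, 50 mm across below and 38 mm above, 50 mm high. It stands loose on the disc inside a grey ring 7 mm high, its axis 60 mm from the turntable's axis; this point is on its axis, 26 mm above the disc (70 mm above the bench). The four samples are 90 degrees apart in any order
- canopy_brass: brass ceiling canopy, a flat dish 124 mm across and 48 mm high, loose on the bench beside the turntable; origin at the middle of its underside. To be left alone
- canopy_steel: aluminium ceiling canopy, a flat dish 116 mm across and 28 mm high, loose on the bench beside the turntable; origin at the middle of its underside. To be left alone
- globe: white opal glass lamp globe, 104 mm across and 112 mm high, loose on the bench beside the turntable; origin at the middle of its underside. To be left alone
- jar: small black screw-cap jar, 40 mm across and 60 mm high, loose on the bench beside the turntable; origin at the middle of its underside. To be left alone
- driver: screwdriver lying flat, loose on the bench beside the turntable; origin on the bench under it. To be left alone
Mind the look-alikes: they are no part of the job. Leave any green, orange or turquoise look-alike of the part that bears black_mid alone.

How it is judged:
By the outcome, as a careful person would: the job done as asked, in the order asked, and still so for the second after the job is handed in, with the robot touching nothing.
It also fails if it takes over 48 s, if anything falls off the work surface, if the arm or the gripper's body presses on something with over 40 N, if the wrist force passes 120 N, or if a joint passes its speed limit or range.

ROBOT

A 7-joint arm with a two-finger parallel gripper is mounted at the origin on the work surface. World frame = base frame: x ahead of the robot, y to its left, z up, the work surface at z = 0. Lengths are in m, angles in rad, forces in N, time in s.
With the tool pointing down it reaches from about 0.4 to 0.85 m from the base axis. Payload 10.4 kg.
Tool frame: the origin (TCP) lies between the finger pads; the fingertips stand ahead of it and the grasp point (between the pads) lies 3 mm ahead of it (r.tips_ahead is the z of the fingertips in the tool frame, in m); z points along the fingers, y is the line along which they close (so a half turn about z gives the same grasp; the last joint's range is limited). The gripper opens to 87 mm and grips with 3 to 60 N. Pads are 19 mm wide; open, the fingers measure 117 mm over their backs; the gripper's body (75 mm by 190 mm) begins 51 mm behind the grasp point.
Start: joints at [1.203, 0.332, -0.065, 1.46, 0.022, 1.35, -0.088], TCP at [0.211, -0.588, 0.245] pointing down, gripper open.
Joint ranges: [-2.6, 2.6], [-0.5, 2.12], [-1.47, 1.34], [0.16, 2.42], [-1.27, 4.41], [0.06, 2.06], [-2.6, 2.6]. Speed limits (rad/s): [2.22, 2.22, 2.79, 2.79, 3.14, 3.14, 3.14].

INTERFACE

Orientations are given as a unit quaternion [x, y, z, w].
In Python, from bench import telemetry, camera, get_calibration, r gives the robot as it stands.
- The arm moves only by the tool drive_tool, never from a script. Its argument "series" is one flat list of numbers, 7 for each row, row after row: the turn, a rotation vector about the tool's x, y, z in units of 5 degrees (1.0 is 5 degrees), then the shift along the tool's x, y, z in units of 40 mm (1.0 is 40 mm), then the opening, from -1 (shut) to 1 (fully open). A call has 1 to 10 rows; each row is the pose to reach, as a shift and turn from the pose commanded when the call began, along the tool's axes at that moment; what a row does not reach only later rows make up. A row lasts 1/12 s, in which the tool goes at most 41.7 mm and 7.16 degrees, less where a joint would pass 70% of its speed; a pose out of reach is approached as far as the arm can. A call with a gripper value outside its range is refused whole. The fingers move at their own pace and stop on an object; "grip_force" is the grip in N (left out, the last holds). Time passes only in rows, so rows that repeat a pose let the fingers close. It gives the time, the measured TCP pose, the force, the opening and the grip force at its end, in the units of the state.
- telemetry.read_state(): the state, without advancing time (a new reading comes with each control period).
- camera(name): name is "scene" or "top"; returns the picture (480x640x3 uint8, red, green, blue); there is no depth.
- get_calibration(name): a dict with "fovy" (degrees; the focal length in pixels is half the picture's height over the tangent of half this angle, whatever the lens; pixels are square), "cx", "cy" (the principal point, pixels), "xyz" and "rotation" of the camera in the world. Camera axes: x right, y up, looking along -z (the intrinsics and any distortion apply to the point x, -y, -z); pixel columns grow to the right and rows downward; lengths in m; the calibration is good to about 2 mm. A picture is of the moment at which its call begins. get_calibration takes no time and is no camera call.
- r.close_job(): hands the job in; it is judged then, once.
The state is a dict: "time": time; "joint_positions": joint angles; "joint_vel": joint speeds; "joint_torque": joint torques, N m; "ee_pos": TCP position; "eef_rot": TCP orientation; "ft_force": force on the tool from outside, world axes, zero at the start; "torque": the same for the moment, N m; "width": finger opening in m; "grip_force": force on a finger pad.
Only numpy, scipy, OpenCV 4.12 (cv2) and the standard library are available. Lean on these libraries where they do the work, as an engineer would, in place of code of your own. Each camera call takes 0.05 s, during which the arm holds its last target. There are 200 camera calls.

## Working session

There is one attempt and no reset: what is moved stays moved. The work goes in short steps, Python scripts to look and compute and a tool call to move; the robot and the scene stay as the last step left them, time stands still between calls to the robot, and variables do not carry over. Pictures are saved under pics/ and viewed, at most 10 in all, crops included, and the job is handed in when it is done.

Besides the shell and the picture viewer there is one more tool, called after "Request:" as a command line: name --argument value ..., lists and objects as JSON in quotes. drive_tool: Moves the arm, as the interface text tells. Its arguments: {"type":"object","properties":{"series":{"type":"array"},"grip_force":{"type":"number"}},"required":["series"]}

```bash
mkdir -p pics; python3 - <<'E'
from bench import telemetry,camera,get_calibration,r
import cv2
for n in("scene","top"):
    cv2.imwrite(f"pics/{n}0.png",camera(n)[:,:,::-1]); print(n,get_calibration(n))
s=telemetry.read_state(); print(s,r.tips_ahead)
E
```

```text
scene {'fovy': 55.73169281641982, 'cx': 322.10178152147, 'cy': 237.50311245137678, 'xyz': array([0.96528472, 0.52021773, 0.90431391]), 'rotation': array([0.11791787, 0.33049018, 0.87437451, 0.33517285])}
top {'fovy': 54.341561059976385, 'cx': 320.11446726909867, 'cy': 234.85610347935545, 'xyz': array([2.76460210e-01, 6.21370889e-04, 1.45642547e+00]), 'rotation': array([ 0.05571108, -0.06847833, -0.69684608,  0.71176719])}
{'time': 0.1, 'joint_positions': array([ 1.20344774,  0.33279663, -0.06469183,  1.46085574,  0.02159425,
        1.34988869, -0.08850241]), 'joint_vel': array([-1.05710225e-03, -5.05206441e-04, -6.09969335e-06, -2.84614085e-03,
        1.07576184e-03,  1.33895908e-03, -7.78630845e-04]), 'joint_torque': array([ 8.10764195e-04, -6.24548435e+01,  2.44233274e-02, -3.90717459e+01,
       -6.13990612e-02,  3.66491417e-02,  1.07641038e-04]), 'ee_pos': array([ 0.2111139 , -0.58793057,  0.24384174]), 'eef_rot': array([ 9.85179440e-01,  1.71525738e-01, -1.33748808e-04, -6.12218085e-04]), 'ft_force': array([ 1.08464447,  0.01317473, -0.93676159]), 'torque': array([-0.01631353, -0.05634842,  0.02061797]), 'grip_force': 0.0, 'width': 0.08688380146134915} 0.022
```

View pics/top0.png

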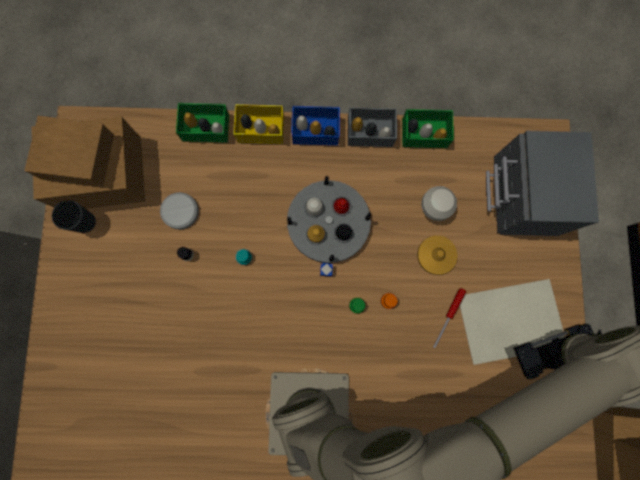

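View pics/scene0.png

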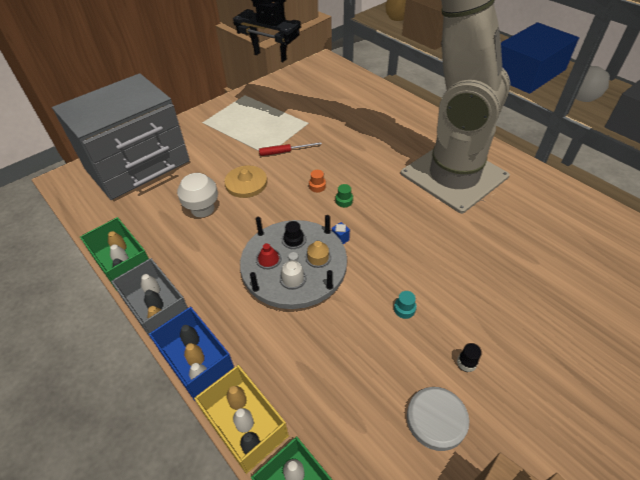

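The top view shows the disc centred near (329,220), the pointer at (327,270) and the brass cup at (316,233), at the front left. Post tops are near (331,259), (368,217), (327,181) and (290,222). The disc needs about 45° anticlockwise.

```bash
cat > h.py <<'E'
import numpy as np,cv2
from scipy.spatial.transform import Rotation as R
from bench import telemetry,camera,get_calibration,r
def ray(n,uv):
    c=get_calibration(n); f=240/np.tan(np.radians(c["fovy"])/2)
    d=R.from_quat(c["rotation"]).apply([(uv[0]-c["cx"])/f,-(uv[1]-c["cy"])/f,-1]); return c["xyz"],d
def onz(n,uv,z):
    o,d=ray(n,uv); return (o+d*(z-o[2])/d[2])[:2]
def proj(n,p):
    c=get_calibration(n); f=240/np.tan(np.radians(c["fovy"])/2)
    q=R.from_quat(c["rotation"]).inv().apply(np.asarray(p)-c["xyz"]); return np.array([c["cx"]-f*q[0]/q[2],c["cy"]+f*q[1]/q[2]])
def blobs(m,amin,box):
    k,l,s,c=cv2.connectedComponentsWithStats(m.astype(np.uint8)); x0,y0,x1,y1=box
    return [(c[i].round(1),s[i]) for i in range(1,k) if s[i,4]>=amin and x0<c[i][0]<x1 and y0<c[i][1]<y1]
E
python3 - <<'E'
from h import *
B={"top":(270,165,390,285),"scene":(225,200,360,315)}
for n in B:
    im=camera(n); hsv=cv2.cvtColor(im,cv2.COLOR_RGB2HSV); H,S,V=cv2.split(hsv)
    x0,y0,x1,y1=B[n]
    cv2.imwrite(f"pics/c_{n}.png",cv2.resize(im[y0:y1,x0:x1,::-1],None,fx=5,fy=5,interpolation=cv2.INTER_CUBIC)[:600,:800])
    for nm,m,z in(("blue",(H>100)&(H<135)&(S>140),.044),("red",((H<6)|(H>172))&(S>150),.07),("brass",(H>12)&(H<28)&(S>140)&(V>90),.065),("dark",(V<45),.09)):
        for c,s in blobs(m,6,B[n]): print(n,nm,c,s,onz(n,c,z).round(4))
    m=((S<45)&(V>60)&(V<235)).astype(np.uint8); k=np.zeros_like(m); k[y0:y1,x0:x1]=m[y0:y1,x0:x1]
    k=cv2.morphologyEx(k,cv2.MORPH_OPEN,np.ones((3,3)))
    c=max(cv2.findContours(k,0,1)[0],key=cv2.contourArea); e=cv2.fitEllipse(cv2.convexHull(c)); print(n,"disc",e,onz(n,e[0],.044))
E
```

```text
top blue [322.9 264.2] [322 263   3   4   8] [ 0.4375 -0.0327]
top blue [330.3 265.3] [329 264   3   4   7] [ 0.4346 -0.0553]
top blue [321.7 273.1] [321 272   3   3   7] [ 0.4104 -0.0296]
top blue [329.9 273.9] [328 272   4   4   9] [ 0.4085 -0.0545]
top red [340.9 205.3] [334 198  15  16 178] [ 0.6161 -0.0837]
top brass [314.1 233. ] [308 226  13  15 160] [ 0.5293 -0.0039]
top dark [326.3 181.2] [324 177   6   8  29] [ 0.6851 -0.0373]
top dark [368.1 216.5] [366 213   5   7  27] [ 0.5787 -0.1644]
top dark [289.6 221.2] [288 218   5   7  26] [0.5588 0.07  ]
top dark [343.7 232.3] [335 224  18  17 222] [ 0.5289 -0.0918]
top dark [331.6 258.4] [329 255   6   7  28] [ 0.4499 -0.0569]
top disc ((328.4019775390625, 221.14797973632812), (81.15361785888672, 82.91838073730469), 103.48440551757812) [ 0.57126788 -0.04725976]
scene blue [342.1 234.4] [332 227  17  16 129] [ 0.4328 -0.0229]
scene red [267.7 255.9] [258 244  21  23 329] [ 0.625  -0.0755]
scene brass [317.6 252.9] [308 241  20  24 371] [ 0.5292 -0.0062]
scene dark [326.8 224.6] [325 215   5  19  70] [ 0.467  -0.0423]
scene dark [258.9 226.2] [256 217   7  19  75] [ 0.5928 -0.1501]
scene dark [292.9 234.2] [284 222  20  25 377] [ 0.5479 -0.0738]
scene dark [329.1 279.7] [327 271   6  18  91] [0.5736 0.0837]
scene dark [253.8 281.8] [250 273   9  18  95] [ 0.7    -0.0234]
scene disc ((293.2948913574219, 263.99627685546875), (88.40830993652344, 107.05857849121094), 83.3332748413086) [ 0.5839581  -0.03280506]
```

View pics/c_top.png

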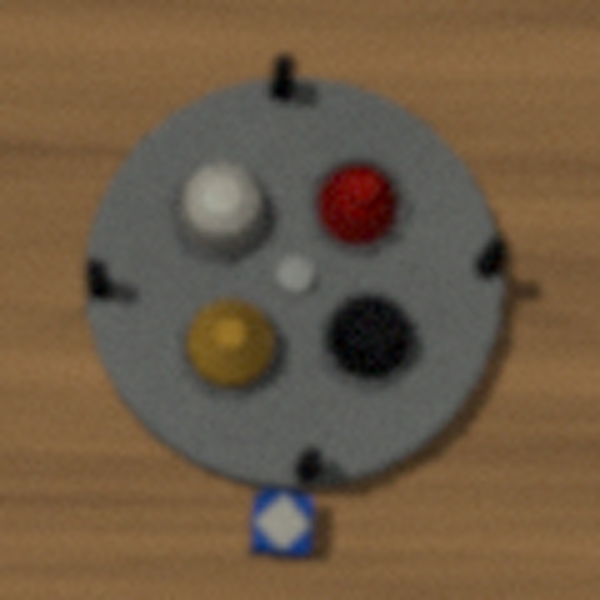

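View pics/c_scene.png

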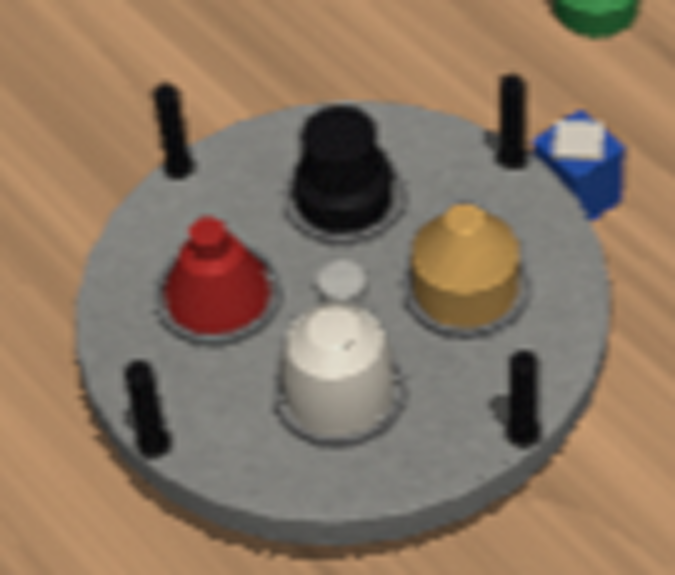

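The two crops confirm the layout: brass front left, posts about 5° past the axes, and the pointer top's white diamond at about (326,269) in the top view. Next I measure the hub and pointer more precisely and work out the approach to the right post.

```bash
cat >> h.py <<'E'
def wc(n,im,p,z,rad,thr):
    "intensity centroid of bright neutral patch about expected pixel"
    hsv=cv2.cvtColor(im,cv2.COLOR_RGB2HSV); u,v=np.round(p).astype(int)
    m=np.zeros(hsv.shape[:2],bool); m[v-rad:v+rad+1,u-rad:u+rad+1]=1
    m&=(hsv[...,1]<70)&(hsv[...,2]>thr); y,x=np.nonzero(m); w=hsv[...,2][m].astype(float)-thr+1
    c=np.array([(x*w).sum(),(y*w).sum()])/w.sum(); return c,m.sum(),onz(n,c,z)
def tri(a,b):
    (o1,d1),(o2,d2)=ray("top",a),ray("scene",b); A=np.stack([d1,-d2],1); t=np.linalg.lstsq(A,o2-o1,rcond=None)[0]
    p,q=o1+d1*t[0],o2+d2*t[1]; return (p+q)/2,np.linalg.norm(p-q)
def goto(rows):
    "rows: (x,y,z,tool-y angle deg) -> units from present pose"
    s=telemetry.read_state(); R0=R.from_quat(s["eef_rot"])
    for x,y,z,a in rows:
        a=np.radians(a); Y=np.array([np.cos(a),np.sin(a),0]); Z=np.array([0,0,-1]); T=R.from_matrix(np.stack([np.cross(Y,Z),Y,Z],1))
        print(np.round((R0.inv()*T).as_rotvec(degrees=True)/5,2),np.round(R0.inv().apply(np.array([x,y,z])-s["ee_pos"])/.04,3))
E
python3 - <<'E'
from h import *
C={}
for n,cap,dia in(("top",(329,219.6),(326.2,269.1)),("scene",(293.3,255.5),(341,228)),):
    im=camera(n); V=im.max(2)
    a=wc(n,im,cap,.056,4,int(np.percentile(V[int(cap[1])-4:int(cap[1])+5,int(cap[0])-4:int(cap[0])+5],65)))
    b=wc(n,im,dia,.044,6,130); C[n]=a[0],b[0]
    print(n,"cap",a,"dia",b)
    d=b[2]-a[2]; print("dir",np.degrees(np.arctan2(d[1],d[0])),np.hypot(*d))
for i in(0,1): print(tri(C["top"][i],C["scene"][i]))
# post tops/bases predicted for hub,angle -> compare pixels
print("posts tri",[tri(a,b) for a,b in(((326.3,179.0),(253,274.5)),((368.6,214.8),(258.2,218.3)),((289.4,219.6),(329.8,272.3)),((331.6,257.3),(327.3,216.5)))])
E
```

```text
top cap (array([328.13986014, 219.36713287]), np.int64(28), array([ 0.57431  , -0.0459593])) dia (array([325.93699732, 269.01072386]), np.int64(51), array([ 0.42304528, -0.04220763]))
dir 178.579241947309 0.15131123636482652
scene cap (array([292.83098592, 256.21830986]), np.int64(26), array([ 0.57520049, -0.04409168])) dia (array([340.38861825, 227.27037201]), np.int64(81), array([ 0.41932751, -0.04362943]))
dir 179.8300871071236 0.15587366671564343
(array([ 0.5744817 , -0.0457592 ,  0.05395522]), np.float64(0.0007406108643516035))
(array([ 0.42220884, -0.04158803,  0.04793429]), np.float64(0.0013116075774184726))
posts tri [(array([ 0.69091902, -0.03731585,  0.0946513 ]), np.float64(0.0007472417922735881)), (array([ 0.58220192, -0.16507178,  0.09871544]), np.float64(0.0006102662799726043)), (array([0.5618714 , 0.07136795, 0.09463835]), np.float64(0.0023752975477046158)), (array([ 0.45228956, -0.05660776,  0.0971457 ]), np.float64(3.055415911290502e-05))]
```

```bash
python3 - <<'E'
from h import *
goto([(.40,-.377,.22,-33),(.583,-.166,.2,4.8)])
E
```

```text
[-0.   -0.   -7.45] [ 6.225 -3.372  0.609]
[ -0.    -0.   -15.01] [12.314 -6.79   1.11 ]
```

Request:
drive_tool --series '[0, 0, -0.4, 0.3, -0.17, 0.03, -0.08, 0, 0, -1, 0.8, -0.45, 0.08, -0.08, 0, 0, -1.8, 1.5, -0.8, 0.15, -0.08, 0, 0, -2.7, 2.2, -1.2, 0.2, -0.08, 0, 0, -3.6, 3, -1.6, 0.3, -0.08, 0, 0, -4.5, 3.7, -2, 0.4, -0.08, 0, 0, -5.4, 4.5, -2.4, 0.45, -0.08, 0, 0, -6.2, 5.2, -2.8, 0.5, -0.08, 0, 0, -7, 5.8, -3.2, 0.55, -0.08, 0, 0, -7.4, 6.2, -3.4, 0.6, -0.08]'

```text
time: 1.13
ee_pos: [0.4012, -0.3723, 0.2207]
eef_rot: [0.878, 0.479, 0.0, -0.0]
ft_force: [-0.0, 0.2, 0.2]
width: 0.0407
grip_force: 0.0
```

```bash
python3 - <<'E'
from h import *
goto([(.583,-.166,.2,4.8)])
E
```

```text
[ 0.01 -0.01 -7.5 ] [6.796 1.038 0.523]
```

Request:
drive_tool --series '[0, 0, -0.6, 0.5, 0.1, 0.05, -0.08, 0, 0, -1.4, 1.3, 0.2, 0.1, -0.08, 0, 0, -2.4, 2.2, 0.3, 0.2, -0.08, 0, 0, -3.4, 3.1, 0.45, 0.25, -0.08, 0, 0, -4.4, 4, 0.6, 0.3, -0.08, 0, 0, -5.4, 4.9, 0.75, 0.4, -0.08, 0, 0, -6.4, 5.7, 0.9, 0.45, -0.08, 0, 0, -7.2, 6.4, 1, 0.5, -0.08, 0, 0, -7.5, 6.8, 1.04, 0.52, -0.08, 0, 0, -7.5, 6.8, 1.04, 0.52, -0.08]'

```text
time: 1.97
ee_pos: [0.5843, -0.1679, 0.1992]
eef_rot: [0.678, 0.735, 0.001, -0.001]
ft_force: [-0.5, 0.1, 0.5]
width: 0.0402
grip_force: 0.0
```

```bash
python3 - <<'E'
from h import *
print(telemetry.read_state()["ee_pos"]); goto([(.583,-.166,.083,4.8)])
for n in("top","scene"):
    im=camera(n); b=dict(top=(270,165,430,285),scene=(205,150,365,290))[n]
    cv2.imwrite(f"pics/d_{n}.png",cv2.resize(im[b[1]:b[3],b[0]:b[2],::-1],None,fx=4,fy=4))
E
```

```text
[ 0.5843244  -0.16790528  0.19920279]
[ 0.   -0.02 -0.04] [ 0.044 -0.03   2.905]
```

View pics/d_scene.png

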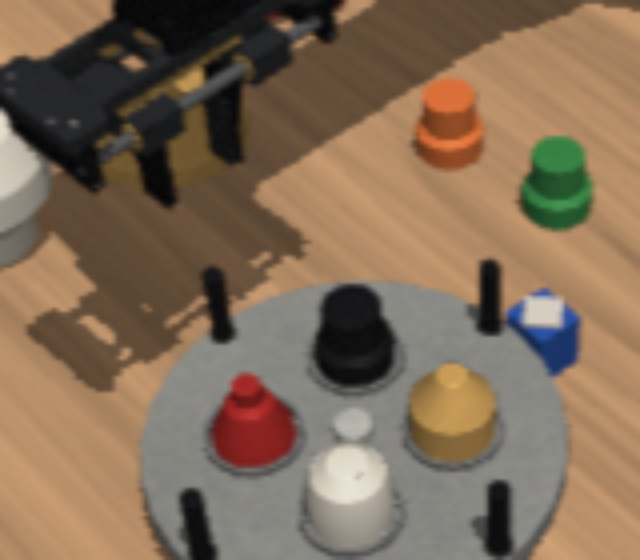

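The fingertips sit at about (254,195) in the scene image, on the extended axis of the right post (top at (258,217)), so I can go down.

Request:
drive_tool --series '[0, 0, 0, 0.04, -0.03, 0.2, -0.08, 0, 0, 0, 0.04, -0.03, 0.6, -0.08, 0, 0, 0, 0.04, -0.03, 1, -0.08, 0, 0, 0, 0.04, -0.03, 1.4, -0.08, 0, 0, 0, 0.04, -0.03, 1.8, -0.08, 0, 0, 0, 0.04, -0.03, 2.2, -0.08, 0, 0, 0, 0.04, -0.03, 2.5, -0.08, 0, 0, 0, 0.04, -0.03, 2.75, -0.08, 0, 0, 0, 0.04, -0.03, 2.9, -0.08, 0, 0, 0, 0.04, -0.03, 2.9, -0.08]'

```text
time: 2.9
ee_pos: [0.5805, -0.1706, 0.0825]
eef_rot: [0.681, 0.733, -0.0, -0.001]
ft_force: [-0.3, 0.2, -0.1]
width: 0.0398
grip_force: 0.0
```

```bash
python3 - <<'E'
from h import *
s=telemetry.read_state(); print(s["ee_pos"],s["ft_force"])
for n in("scene",):
    im=camera(n); b=(205,150,365,290)
    cv2.imwrite(f"pics/e_{n}.png",cv2.resize(im[b[1]:b[3],b[0]:b[2],::-1],None,fx=4,fy=4))
h=np.array([.573,-.0463])
def P(t): # hand centre at rotor-plane angle t deg
    a=np.radians(274.8+t); return (*(h+.12*np.array([np.cos(a),np.sin(a)])),.083,4.8+t)
goto([P(t) for t in range(0,52,5)])
E
```

```text
[ 0.5804605  -0.17064823  0.08252979] [-0.33144973  0.22757857 -0.14694664]
[-0.   -0.   -0.12] [0.112 0.058 0.014]
[-0.   -0.   -1.12] [0.126 0.319 0.014]
[-0.   -0.   -2.12] [0.163 0.578 0.014]
[-0.   -0.   -3.12] [0.222 0.833 0.014]
[-0.   -0.   -4.12] [0.303 1.082 0.014]
[-0.   -0.   -5.12] [0.406 1.323 0.013]
[-0.   -0.   -6.12] [0.529 1.554 0.013]
[-0.   -0.   -7.12] [0.672 1.773 0.013]
[-0.   -0.   -8.12] [0.833 1.979 0.013]
[-0.   -0.   -9.12] [1.012 2.17  0.013]
[ -0.    -0.   -10.12] [1.207 2.345 0.013]
```

View pics/e_scene.png

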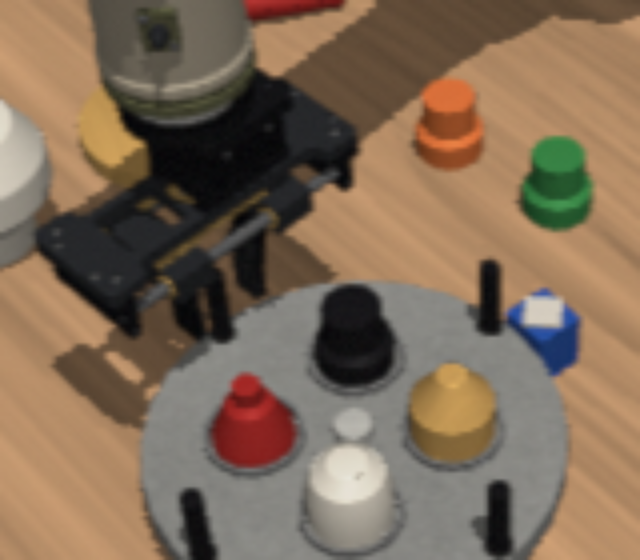

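Request:
drive_tool --series '[0, 0, -0.1, 0.04, 0.02, 0, -0.4, 0, 0, -0.2, 0.08, 0.06, 0, -0.4, 0, 0, -0.4, 0.11, 0.12, 0, -0.4, 0, 0, -0.6, 0.12, 0.18, 0, -0.4, 0, 0, -0.8, 0.12, 0.24, 0, -0.4, 0, 0, -1, 0.125, 0.29, 0, -0.4, 0, 0, -1.3, 0.13, 0.36, 0, -0.4, 0, 0, -1.6, 0.14, 0.44, 0, -0.4, 0, 0, -1.9, 0.15, 0.52, 0, -0.4, 0, 0, -2.1, 0.16, 0.58, 0, -0.4]'

```text
time: 3.78
ee_pos: [0.6043, -0.1622, 0.0837]
eef_rot: [0.609, 0.793, -0.0, 0.0]
ft_force: [-0.5, -1.1, 1.0]
width: 0.0264
grip_force: 0.5
```

```bash
cat >> h.py <<'E'
hub=np.array([.573,-.0463])
def P(t):
    a=np.radians(274.8+t); return (*(hub+.12*np.array([np.cos(a),np.sin(a)])),.083,4.8+t)
def stat(ts):
    s=telemetry.read_state(); e=s["ee_pos"]; d=e[:2]-hub; print(e.round(4),s["ft_force"].round(1),"hand t",np.degrees(np.arctan2(d[1],d[0]))+85.2,"rad",np.hypot(*d))
    for n,b in(("top",(270,165,390,285)),("scene",(225,190,360,315))):
        H,S,V=cv2.split(cv2.cvtColor(camera(n),cv2.COLOR_RGB2HSV))
        q={}
        for nm,m,z in(("red",((H<6)|(H>172))&(S>150),.066),("brass",(H>12)&(H<28)&(S>140)&(V>90),.066)):
            m=m.astype(np.uint8); x=max(blobs(m,60,b),key=lambda k:k[1][4]); q[nm]=onz(n,x[0],z)
        d=q["brass"]-q["red"]; print(n,"brass dir from red",np.degrees(np.arctan2(d[1],d[0])),np.hypot(*d),[x.round(4) for x in q.values()])
        print(" dark",[onz(n,c,.09).round(3) for c,w in blobs(V<45,15,b) if w[4]<120])
    goto([P(t) for t in ts])
E
python3 -c "
from h import *
stat(range(10,26,5))"
```

```text
[ 0.6043 -0.1622  0.0837] [-0.5 -1.1  1. ] hand t 10.328557764051169 rad 0.12004621185571103
top brass dir from red 144.4723857973493 0.11765999346910119 [array([ 0.621 , -0.0784]), array([ 0.5252, -0.01  ])]
 dark [array([ 0.683, -0.023]), array([0.546, 0.068]), array([ 0.532, -0.159]), array([ 0.451, -0.071])]
scene brass dir from red 148.86605231970344 0.11948403164581371 [array([ 0.6277, -0.0726]), array([ 0.5255, -0.0108])]
 dark [array([ 0.469, -0.056]), array([0.56 , 0.082]), array([ 0.698, -0.01 ])]
[ 0.01 -0.    0.01] [-0.004 -0.022  0.018]
[ 0.01 -0.   -0.99] [0.008 0.239 0.019]
[ 0.01 -0.   -1.99] [0.042 0.499 0.019]
[ 0.01  0.   -2.99] [0.098 0.754 0.019]
```

Request:
drive_tool --series '[0, 0, -0.2, 0, 0.05, 0, -0.4, 0, 0, -0.4, 0, 0.1, 0, -0.4, 0, 0, -0.6, 0, 0.155, 0, -0.4, 0, 0, -0.8, 0.005, 0.21, 0, -0.4, 0, 0, -1, 0.01, 0.26, 0, -0.4, 0, 0, -1.2, 0.015, 0.31, 0, -0.4, 0, 0, -1.4, 0.02, 0.365, 0, -0.4, 0, 0, -1.6, 0.03, 0.42, 0, -0.4, 0, 0, -1.8, 0.037, 0.47, 0, -0.4, 0, 0, -2, 0.045, 0.52, 0, -0.4]'

```text
time: 4.72
ee_pos: [0.6238, -0.1552, 0.0837]
eef_rot: [0.538, 0.843, -0.0, 0.0]
ft_force: [-0.9, -1.3, -0.3]
width: 0.0262
grip_force: 0.6
```

Request:
drive_tool --series '[0, 0, -0.2, 0, 0.05, 0, -0.4, 0, 0, -0.4, 0, 0.1, 0, -0.4, 0, 0, -0.6, 0, 0.155, 0, -0.4, 0, 0, -0.8, 0.005, 0.21, 0, -0.4, 0, 0, -1, 0.01, 0.26, 0, -0.4, 0, 0, -1.2, 0.015, 0.31, 0, -0.4, 0, 0, -1.4, 0.02, 0.365, 0, -0.4, 0, 0, -1.6, 0.03, 0.42, 0, -0.4, 0, 0, -1.8, 0.037, 0.47, 0, -0.4, 0, 0, -2, 0.045, 0.52, 0, -0.4]'

```text
time: 5.55
ee_pos: [0.642, -0.1446, 0.0838]
eef_rot: [0.463, 0.886, -0.0, 0.0]
ft_force: [-0.4, -1.6, 0.1]
width: 0.0262
grip_force: 0.6
```

```bash
python3 -c "
from h import *
stat((30,35,40,42))"
```

```text
[ 0.642  -0.1446  0.0838] [-0.4 -1.6  0.1] hand t 30.24691215684198 rad 0.1201274973489884
top brass dir from red 165.2658683985212 0.11701910241760459 [array([ 0.6297, -0.0596]), array([ 0.5165, -0.0298])]
 dark [array([0.669, 0.014]), array([0.507, 0.053]), array([ 0.468, -0.109]), array([ 0.375, -0.195])]
scene brass dir from red 169.10941840926236 0.12109608942124972 [array([ 0.6362, -0.0533]), array([ 0.5173, -0.0304])]
 dark [array([ 0.483, -0.095]), array([0.522, 0.067]), array([0.683, 0.029])]
[ 0.01 -0.    0.01] [-0.003 -0.022  0.021]
[ 0.01 -0.   -0.99] [0.008 0.24  0.021]
[ 0.01  0.   -1.99] [0.042 0.499 0.021]
[ 0.01  0.   -2.39] [0.062 0.602 0.021]
```

Request:
drive_tool --series '[0, 0, -0.2, 0, 0.05, 0, -0.4, 0, 0, -0.4, 0, 0.1, 0, -0.4, 0, 0, -0.6, 0, 0.155, 0, -0.4, 0, 0, -0.8, 0.005, 0.21, 0, -0.4, 0, 0, -1, 0.01, 0.26, 0, -0.4, 0, 0, -1.2, 0.015, 0.31, 0, -0.4, 0, 0, -1.4, 0.02, 0.365, 0, -0.4, 0, 0, -1.6, 0.03, 0.42, 0, -0.4, 0, 0, -1.7, 0.033, 0.445, 0, -0.4, 0, 0, -1.8, 0.037, 0.47, 0, -0.4]'

```text
time: 6.48
ee_pos: [0.6565, -0.1327, 0.0837]
eef_rot: [0.392, 0.92, -0.0, 0.0]
ft_force: [-0.4, 0.4, -0.7]
width: 0.0264
grip_force: 0.5
```

```bash
python3 -c "
from h import *
stat((40,41,42))
a=wc('top',camera('top'),(326,269),.044,6,130); print(a)
H,S,V=cv2.split(cv2.cvtColor(camera('top'),cv2.COLOR_RGB2HSV))
print([(c,s[4]) for c,s in blobs(V<45,15,(270,165,390,285))])
"
```

```text
[ 0.6565 -0.1327  0.0837] [-0.4  0.4 -0.7] hand t 39.205371299716354 rad 0.12017217762483234
top brass dir from red 174.4796628234492 0.11605210885330348 [array([ 0.6304, -0.0501]), array([ 0.5149, -0.0389])]
 dark [array([0.657, 0.03 ]), array([0.491, 0.042]), array([ 0.478, -0.124]), array([ 0.391, -0.191])]
scene brass dir from red 177.90248150879322 0.12233582335319602 [array([ 0.6377, -0.044 ]), array([ 0.5154, -0.0395])]
 dark [array([ 0.494, -0.11 ]), array([0.508, 0.056]), array([0.672, 0.044])]
[ 0.   0.  -0.2] [0.004 0.039 0.019]
[ 0.   0.  -0.4] [0.005 0.091 0.019]
[ 0.   0.  -0.6] [0.008 0.143 0.019]
(array([325.89364162, 268.99537572]), np.int64(58), array([ 0.42308908, -0.04207543]))
[(array([343.8, 171.2]), np.int32(374)), (array([304.1, 189.4]), np.int32(22)), (array([356.8, 199.6]), np.int32(18)), (array([348.3, 221.4]), np.int32(221)), (array([298.2, 243.9]), np.int32(23)), (array([354.4, 249. ]), np.int32(26)), (array([377.6, 278.5]), np.int32(25))]
```

Post directions put the brass cup at about 175.7°, against 178.3° for the pointer line, so about 2.8° is left.

Request:
drive_tool --series '[0, 0, -0.1, 0, 0.03, 0, -0.4, 0, 0, -0.2, 0, 0.055, 0, -0.4, 0, 0, -0.3, 0, 0.08, 0, -0.4, 0, 0, -0.4, 0, 0.105, 0, -0.4, 0, 0, -0.5, 0.005, 0.13, 0, -0.4, 0, 0, -0.56, 0.005, 0.147, 0, -0.4, 0, 0, -0.56, 0.005, 0.147, 0, -0.4, 0, 0, -0.56, 0.005, 0.147, 0, -0.4]'

```text
time: 7.35
ee_pos: [0.6606, -0.1285, 0.0837]
eef_rot: [0.37, 0.929, 0.0, 0.0]
ft_force: [-0.0, -0.1, 0.3]
width: 0.0263
grip_force: 0.1
```

```bash
python3 -c "
from h import *
stat((36,39,40,41,42))
for n,b in(('top',(270,165,390,285)),('scene',(225,200,360,315))):
    im=camera(n); cv2.imwrite(f'pics/f_{n}.png',cv2.resize(im[b[1]:b[3],b[0]:b[2],::-1],None,fx=5,fy=5,interpolation=cv2.INTER_CUBIC))
"
```

```text
[ 0.6606 -0.1285  0.0837] [-0.  -0.1  0.3] hand t 42.022284429699546 rad 0.12006450510325094
top brass dir from red 177.4846921433412 0.11580603826980758 [array([ 0.6309, -0.0473]), array([ 0.5152, -0.0422])]
 dark [array([0.653, 0.034]), array([ 0.634, -0.126]), array([0.487, 0.038]), array([ 0.483, -0.128])]
scene brass dir from red -179.41574849173156 0.12232517095569309 [array([ 0.6377, -0.0413]), array([ 0.5154, -0.0426])]
 dark [array([ 0.499, -0.113]), array([0.503, 0.052]), array([0.668, 0.048])]
[ 0.   -0.    1.15] [ 0.015 -0.315  0.019]
[ 0.   -0.    0.55] [ 0.004 -0.158  0.019]
[ 0.   -0.    0.35] [ 0.002 -0.106  0.019]
[ 0.   -0.    0.15] [ 0.    -0.054  0.019]
[ 0.   -0.   -0.05] [ 0.    -0.001  0.019]
```

View pics/f_top.png

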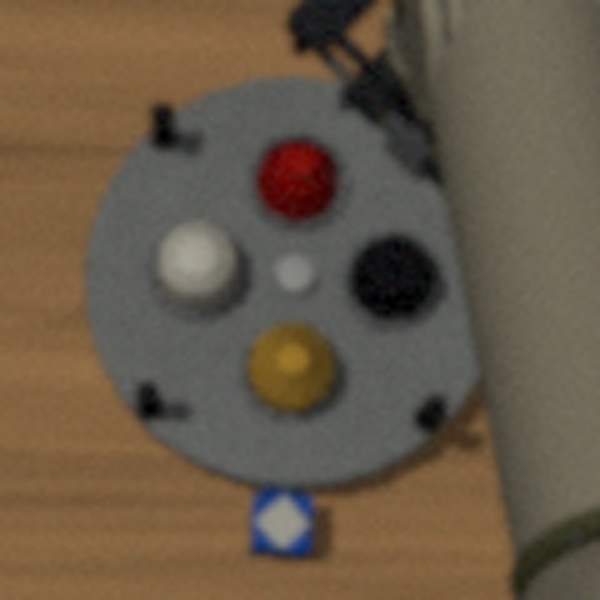

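Posts now give 178.6° and the brass/red axis about 178.2°, against 178.0–178.6° for the pointer line. I'll centre the fingers about the post and lift straight up.

Request:
drive_tool --series '[0, 0, 0.1, 0, -0.03, 0, -0.4, 0, 0, 0.2, 0, -0.07, 0, -0.4, 0, 0, 0.3, 0, -0.11, 0, -0.4, 0, 0, 0.4, 0, -0.14, 0, -0.4, 0, 0, 0.4, 0, -0.14, -0.1, -0.4, 0, 0, 0.4, 0, -0.14, -0.4, -0.4, 0, 0, 0.4, 0, -0.14, -0.8, -0.4, 0, 0, 0.4, 0, -0.14, -1.3, -0.4, 0, 0, 0.4, 0, -0.14, -1.8, -0.4, 0, 0, 0.4, 0, -0.14, -2.4, -0.4]'

```text
time: 8.38
ee_pos: [0.6564, -0.1324, 0.1813]
eef_rot: [0.386, 0.922, 0.0, -0.0]
ft_force: [0.4, -0.6, -0.3]
width: 0.0258
grip_force: 0.0
```

```bash
python3 -c "
from h import *
stat(())
goto([(.60,-.30,.26,20)])
"
```

```text
[ 0.6564 -0.1324  0.1813] [ 0.4 -0.6 -0.3] hand t 39.27050537078918 rad 0.11989887899588297
top brass dir from red 177.3355102400057 0.11581770319164582 [array([ 0.6306, -0.0473]), array([ 0.5149, -0.0419])]
 dark [array([0.654, 0.034]), array([ 0.652, -0.133]), array([0.487, 0.038]), array([ 0.483, -0.128])]
scene brass dir from red -179.41574849173156 0.12232517095569309 [array([ 0.6377, -0.0413]), array([ 0.5154, -0.0426])]
 dark [array([ 0.499, -0.113]), array([ 0.663, -0.119]), array([0.503, 0.052]), array([0.668, 0.048])]
[0.06 0.06 4.91] [-1.966 -3.979 -1.868]
```

Request:
drive_tool --series '[0, 0, 0, 0, 0, -0.4, -0.4, 0, 0, 0, 0, 0, -1, -0.4, 0, 0, 0.5, -0.2, -0.4, -1.5, -0.4, 0, 0, 1, -0.5, -1, -1.9, -0.4, 0, 0, 1.7, -0.8, -1.7, -1.9, -0.4, 0, 0, 2.5, -1.2, -2.4, -1.9, -0.4, 0, 0, 3.3, -1.5, -3.1, -1.9, -0.4, 0, 0, 4, -1.8, -3.7, -1.9, -0.4, 0, 0, 4, -1.9, -4, -1.9, -0.4, 0, 0, 4, -1.9, -4, -1.9, -0.4]'

```text
time: 9.32
ee_pos: [0.5942, -0.3028, 0.2559]
eef_rot: [0.542, 0.84, -0.001, 0.0]
ft_force: [-1.0, 0.0, 0.0]
width: 0.026
grip_force: 0.0
```

```bash
python3 -c "
from h import *
stat(())
im=camera('top'); H,S,V=cv2.split(cv2.cvtColor(im,cv2.COLOR_RGB2HSV))
a=wc('top',im,(329,219.6),.056,4,125); b=wc('top',im,(326,269),.044,6,130); d=b[2]-a[2]; print(a,b,np.degrees(np.arctan2(d[1],d[0])))
b=(270,165,390,285); cv2.imwrite('pics/g.png',cv2.resize(im[b[1]:b[3],b[0]:b[2],::-1],None,fx=5,fy=5,interpolation=cv2.INTER_CUBIC))
"
```

```text
[ 0.5942 -0.3028  0.2559] [-1.  0.  0.] hand t -0.07212547814472714 rad 0.25741549151757503
top brass dir from red 177.48670809405922 0.11579638100551069 [array([ 0.6306, -0.047 ]), array([ 0.5149, -0.0419])]
 dark [array([0.654, 0.034]), array([ 0.651, -0.131]), array([0.487, 0.038]), array([ 0.483, -0.128])]
scene brass dir from red -179.49338576076235 0.1225035711343998 [array([ 0.6377, -0.0413]), array([ 0.5152, -0.0424])]
 dark [array([ 0.499, -0.113]), array([ 0.664, -0.117]), array([0.503, 0.052]), array([0.669, 0.048])]
(array([327.83798883, 219.20670391]), np.int64(23), array([ 0.57478989, -0.04502656])) (array([325.87529691, 269.05225653]), np.int64(54), array([ 0.4229151 , -0.04202282])) 178.86696764375446
```

View pics/g.png

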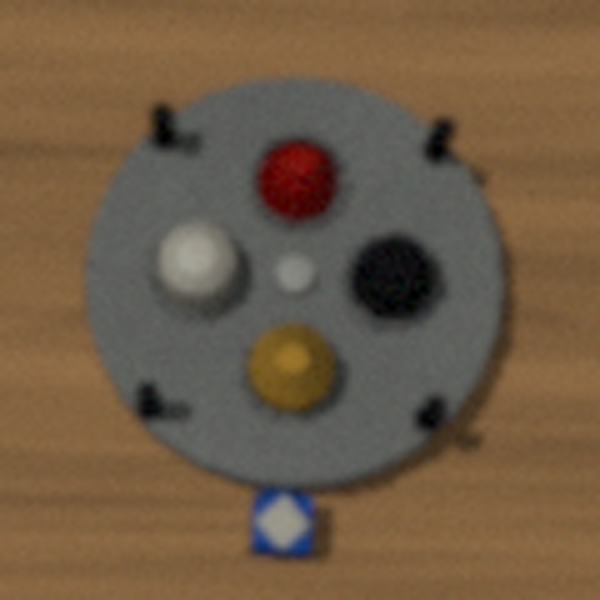

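Seen from above, the brass cup (291,368 in the crop) lies on the line from the cap (294,272) to the diamond (283,522). The posts sit evenly either side of that line, and the hand is clear.

```bash
python3 -c "
from bench import r
print(r.close_job())"
```

```text
the job is handed in; nothing more can be done
None
```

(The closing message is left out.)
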